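# True a frame corner with a hand square

## Task

The small wooden frame on the assembly board must have a square corner, but its swinging side leans in. Pick up the loose aluminium square by its black post, press it into the inside of the corner so that it sits flush against both wooden sides without gaps, which swings the leaning side out true, and keep it pressed gently against both sides for two seconds, moving the side with the square only. Then take the square out, leave the corner square, and lay it flat on the bench off the board, disturbing nothing else.

Things in the scene. Friction and masses are not known exactly. Their poses are not given: they have to be found in the camera images.
- assembly_board: plywood board fixed to the bench, 170 x 170 x 6 mm, origin at the centre of its underside, z up; it carries the frame corner. The fixed side stands along the board's far (+x) edge and the swinging side along its left (+y) edge; the open inside of the corner faces the board's -x and -y.
- fixed_side: straight wooden bar screwed to the board, 16 mm thick, 18 mm high (its top 24 mm above the bench). Its frame is that of assembly_board (same origin and axes): inner face in the plane x = +45 mm, reaching from y = -72 to y = +42 mm. It does not move. Wood bruises above 20 N. Friction on the swinging side takes part of a push towards this side.
- swing_side (a joint): angle of the swinging wooden side about the pin at the corner (board frame x = +53, y = +53 mm), rad: 0 = square (inner face in the board's plane y = +45 mm), negative = free end leaning in to -y, positive = pushed too far. Starts at -0.16 to -0.08, travels -0.25 to 0.15; stiff (0.4 N m, about 4 N at the tip of the square's arm) and stays where left. Do not push it past square.
- swing_end (a point): point on the inner face of the swinging side, 98 mm from the pin's axis towards the free end, 9 mm above the board's top. The side is 121 x 16 x 18 mm, its top 24 mm above the bench; its free end is 113 mm from the pin. Axes: x along the bar towards the pin, z up, y out of the frame.
- corner (a point): the inside corner of the frame when square, where the planes of the two inner faces meet (board frame x = +45, y = +45 mm), 13 mm above the bench; axes as the board's. It is fixed to the board.
- square_grip (a point): centre of the black grip post of the loose aluminium square, 40 mm above its underside. The post is 24 x 24 mm, standing 14 to 60 mm above the underside; axes are the square's: z up, x and y along the post's sides and normal to the two outer faces, 31 mm away in +x and in +y. Set it in the corner with its axes parallel to the board's. About 0.25 kg.
- square: the same loose square; origin under it, 14 mm in -x and -y from square_grip. L-shaped foot 90 x 90 mm over all, 14 mm thick, arms 22 mm wide; outer faces at x = +45 mm (y -45 to +45) and y = +45 mm (x -45 to +45). Press it on each wooden side with about 5 to 15 N (under 4 N does not count, over 20 N bruises the wood).
- square_heel (a point): the outer corner (heel) of the square, 31 mm in +x and 31 mm in +y from square_grip and 7 mm above the underside; it meets point corner when the square is home on the board. While pressed, the square lies on the board or is held less than 6 mm above it.
- wax_block: green wax block 34 x 62 x 22 mm, a bystander; origin at the centre of its underside
- tape_roll: roll of tape, 100 mm across, 18 mm high, a bystander; origin at the centre of its underside
- brush_brass: small brush with a wooden handle, 125 mm long, a bystander; origin at the centre of its underside
- square_toe (a point): the far end of the square's outer face that goes against the fixed side, 31 mm in +x and 59 mm in -y from square_grip, 7 mm above the underside; at board x = +45 mm when the face is flush.

How it is judged:
By the outcome, as a careful person would: the job done as asked, in the order asked, and still so for the second after the job is handed in, with the robot touching nothing.
It also fails if it takes over 72 s, if anything falls off the work surface, if the arm or the gripper's body presses on something with over 40 N, if the wrist force passes 120 N, or if a joint passes its speed limit or range.

## Robot

A 6-joint arm with a two-finger parallel gripper is mounted at the origin on a cart in front of the work surface, level with it; the furniture and walls round the work are solid. World frame = base frame: x ahead of the robot, y to its left, z up, the work surface at z = 0. Lengths are in m, angles in degrees, forces in N, time in s.
With the tool pointing down it reaches from about 0.4 to 0.925 m from the base axis. Payload 3.4 kg.
Tool frame: the origin (TCP) lies between the finger pads; the fingertips stand bot.tip_reach ahead of it and the grasp point (between the pads) lies 6 mm ahead of it (bot.tip_reach is the distance from the TCP to the fingertips, in m); z points along the fingers, y is the line along which they close (so a half turn about z gives the same grasp; the last joint's range is limited). The gripper opens to 85 mm and grips with 20 to 120 N. Pads are 22 mm wide; open, the fingers measure 114 mm over their backs; the gripper's body (76 mm by 85 mm) begins 54 mm behind the grasp point. The pads swing forward as they close: fully open they stand 13 mm farther back than shut.
Start: joints at [68.497, 17.578, 86.31, -0, 76.112, -4.211], TCP at [0.171, 0.549, 0.256] pointing down, gripper open.
Joint ranges: [-179.03, 179.03], [-60, 130.46], [8.19, 133.38], [-81.62, 261.62], [5.75, 156.47], [-153.77, 153.77]. Speed limits (degrees/s): [147.25, 147.25, 180, 180, 180, 180].

## Interface

Orientations are given as [roll, pitch, yaw] about the fixed x, y, z axes, in that order (R = Rz(yaw) Ry(pitch) Rx(roll)).
In Python, from workcell import bot gives the robot as it stands.
- The arm moves only by the shell command python3 -m creep 'ROWS' [FORCE]. ROWS is JSON, a list that holds one entry, the list of rows, each a list of 7 numbers: the turn, a rotation vector about the tool's x, y, z in units of 6 degrees (1.0 is 6 degrees), then the shift along the tool's x, y, z in units of 40 mm (1.0 is 40 mm), then the finger opening in mm, from 0 to 85.4. A call has 1 to 12 rows; each row is the pose to reach, as a shift and turn from the pose commanded when the call began, along the tool's axes at that moment; what a row does not reach only later rows make up. A row lasts 1/12 s, in which the tool goes at most 41.7 mm and 7.16 degrees, less where a joint would pass 70% of its speed; a pose out of reach is approached as far as the arm can. A call with a gripper value outside its range is refused whole. The fingers move at their own pace and stop on an object; FORCE is the grip in N (left out, the last holds). Time passes only in rows, so rows that repeat a pose let the fingers close. It gives the time, the measured TCP pose, the force and the opening at its end, in the units of the state.
- bot.read_state(): the state, without advancing time (a new reading comes with each control period).
- bot.get_image(name): name is "scene" or "top" or "wrist"; returns a dict with "pixels" (420x560x3 uint8, blue, green, red), "intrinsics" (3x3 intrinsics, pixels), "R" (3x3) and "t" (3): a world point X has camera coordinates R X + t; the wrist camera has in their place "hand_eye" (4x4, takes a point from camera to tool coordinates, whose origin is the TCP and whose axes are the flange's). Camera axes: x right, y down, z forward; pixel columns grow to the right and rows downward; lengths in m; the calibration is good to about 2 mm. A picture is of the moment at which its call begins: read the wrist's pose just before it. There is no depth.
- bot.sign_off(): hands the job in, once; it reports no verdict.
The state is a dict: "t": time; "joint_positions": joint angles; "joint_velocities": joint speeds; "joint_torque": joint torques, N m; "tcp_pos": TCP position; "orientation": TCP orientation; "contact_force": force on the tool from outside, world axes, zero at the start; "moment": the same for the moment, N m; "finger_gap": finger opening in m.
Only numpy, scipy, OpenCV 4.12 (cv2) and the standard library are available. Lean on these libraries where they do the work, as an engineer would, in place of code of your own. Each camera call takes 0.05 s, during which the arm holds its last target. There are 200 camera calls.

## Working session

There is one attempt and no reset: what is moved stays moved. The work goes in short steps, Python scripts to look and compute and a shell command to move; the robot and the scene stay as the last step left them, time stands still between calls to the robot, and variables do not carry over. Pictures are saved under pics/ and viewed, on a budget of 10 in all, crops included, one or two more only if the job needs it, and the job is handed in when it is done.

```bash
mkdir -p pics; ls; python3 - <<'E'
from workcell import bot
import cv2
print(bot.read_state(), bot.tip_reach)
for n in ["top","scene"]:
    im=bot.get_image(n); cv2.imwrite(f"pics/{n}1.png",im["pixels"]); print(n,im["intrinsics"],im["R"],im["t"])
E
```

```text
pics
{'t': 0.0, 'joint_positions': array([ 6.84976699e+01,  1.76227279e+01,  8.63844476e+01, -2.43616073e-03,
        7.61118809e+01, -4.21171952e+00]), 'joint_velocities': array([ 0.00535135, -0.00842679, -0.00388373, -0.01511632, -0.2078863 ,
       -0.01903147]), 'joint_torque': array([ 7.21230081e-04, -4.57547057e+01, -2.51908171e+01,  1.75962614e-04,
        1.29678030e-02,  1.72357181e-05]), 'tcp_pos': array([0.17069971, 0.54838677, 0.25537265]), 'orientation': array([-1.79881091e+02, -6.38641994e-03,  1.62709970e+02]), 'contact_force': array([ 0.21725676, -0.19588475, -0.28097739]), 'moment': array([ 0.01133475,  0.04059549, -0.01339019]), 'finger_gap': 0.08516828780316059} 0.025
top [[409.88067629   0.         277.44750306]
 [  0.         409.88067629 216.1056606 ]
 [  0.           0.           1.        ]] [[ 0.00406329 -0.99997777  0.00528586]
 [-0.98670818 -0.00486797 -0.16242926]
 [ 0.16245139 -0.0045556  -0.98670603]] [-0.19880196  0.56080139  0.80381996]
scene [[378.9423229    0.         274.30468363]
 [  0.         378.9423229  215.81077937]
 [  0.           0.           1.        ]] [[-0.75377595 -0.65709057 -0.00733563]
 [-0.46228776  0.53817709 -0.70473786]
 [ 0.46702447 -0.52782328 -0.70942987]] [0.2629061  0.39507078 0.56224495]
```

View pics/top1.png

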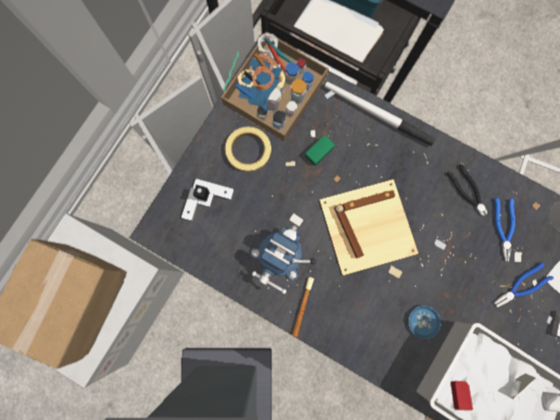

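View pics/scene1.png

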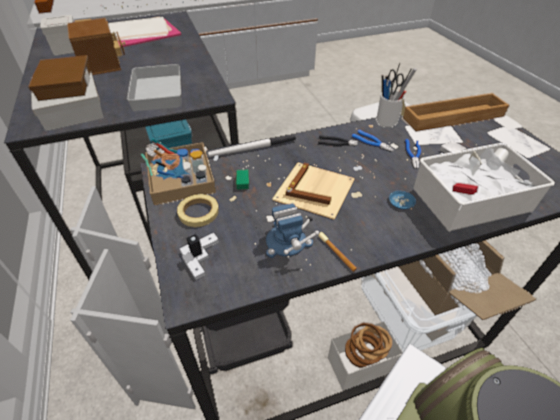

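The top view shows the square at about (205,195) with its heel up and to the left. The board is at (370,227), with its frame corner at about (338,207) and the fixed side running up and to the right. The wax (320,150), tape (248,148) and brush (303,305) are all clear of it. Next I'll measure the board and square roughly.

```bash
cat > h.py <<'E'
import numpy as np, cv2
from scipy.spatial.transform import Rotation as Ro
from workcell import bot
def look(n):
    s=bot.read_state(); im=bot.get_image(n); K=np.array(im["intrinsics"])
    if n=="wrist":
        H=np.array(im["hand_eye"]); T=np.eye(4); T[:3,:3]=Ro.from_euler('xyz',s["orientation"],degrees=True).as_matrix(); T[:3,3]=s["tcp_pos"]
        W=T@H; R=W[:3,:3].T; t=-R@W[:3,3]
    else: R=np.array(im["R"]); t=np.array(im["t"])
    return im["pixels"],K,R,t
def cast(uv,z,K,R,t):
    uv=np.atleast_2d(uv).astype(float); d=np.c_[uv,np.ones(len(uv))]@np.linalg.inv(K).T@R; c=-R.T@t
    return (c+d*((z-c[2])/d[:,2])[:,None])[:,:2]
def proj(X,K,R,t):
    p=np.atleast_2d(X)@R.T+t; p=p@K.T; return p[:,:2]/p[:,2:]
def shift(p):  # world displacement -> tool units
    s=bot.read_state(); return Ro.from_euler('xyz',s["orientation"],degrees=True).inv().apply(p)/0.04
E
python3 - <<'E'
from h import *
im,K,R,t=look("top"); hsv=cv2.cvtColor(im,cv2.COLOR_BGR2HSV); h,s,v=cv2.split(hsv)
def big(m,roi):
    q=np.zeros_like(m,np.uint8); x0,y0,x1,y1=roi; q[y0:y1,x0:x1]=m[y0:y1,x0:x1]*255
    return max(cv2.findContours(q,0,2)[0],key=cv2.contourArea)
c=big((s<40)&(v>150),(175,170,245,230)); print("sq area",cv2.contourArea(c))
w=cast(c[:,0],.014,K,R,t); a=cv2.approxPolyDP((w*1e4).astype(np.int32).reshape(-1,1,2),60,True); print((a[:,0]/10).tolist())
b=big((v>150)&(s>40)&(h<35),(300,165,435,290)); w=cast(b[:,0],.006,K,R,t); r=cv2.minAreaRect((w*1000).astype(np.float32)); print("board",r, cv2.boxPoints(r).tolist())
m=big((v<150)&(s>90)&(h<25),(325,180,405,265)); w=cast(m[:,0],.024,K,R,t); a=cv2.approxPolyDP((w*1e4).astype(np.int32).reshape(-1,1,2),50,True); print("bars",(a[:,0]/10).tolist())
for n,lo,hi,roi in [("wax",60,90,(295,130,345,170))]:
    c=big((h>lo)&(h<hi)&(s>100),roi); print(n,cv2.minAreaRect((cast(c[:,0],.022,K,R,t)*1000).astype(np.float32)))
E
```

```text
sq area 849.5
[[624.1, -99.4], [648.2, -18.1], [564.0, 8.8], [559.7, -10.6], [594.8, -22.2], [590.6, -48.3], [614.9, -56.2], [606.3, -93.3]]
board ((547.726318359375, -392.98455810546875), (171.83023071289062, 171.2936553955078), 15.801657676696777) [[441.735595703125, -333.9696960449219], [488.3802490234375, -498.7901916503906], [653.717041015625, -451.9994201660156], [607.0723876953125, -287.1789245605469]]
bars [[621.4, -442.9], [608.1, -433.8], [619.1, -425.6], [599.0, -358.2], [585.9, -357.9], [594.5, -347.4], [592.3, -336.6], [574.9, -332.0], [585.7, -317.2], [479.2, -361.4], [487.7, -374.3], [574.9, -336.2], [608.2, -442.4]]
wax ((714.370849609375, -288.05908203125), (34.574485778808594, 64.53575134277344), 45.801239013671875)
```

Board: centre (0.5477, -0.393), yaw 15.8°, measured side 171 mm, which matches. Square: heel (0.648, -0.018), yaw about -17°, post near (0.609, -0.038), arms about 86 mm. I'll move above the post, turning the tool -90° in yaw so the joints stay comfortable.

```bash
python3 -m creep '[[[0,0,15,-14.8,-10.75,0,85],[0,0,15,-14.8,-10.75,0,85],[0,0,15,-14.8,-10.75,0,85],[0,0,15,-14.8,-10.75,0,85],[0,0,15,-14.8,-10.75,0,85],[0,0,15,-14.8,-10.75,0,85],[0,0,15,-14.8,-10.75,0,85],[0,0,15,-14.8,-10.75,0,85],[0,0,15,-14.8,-10.75,0,85],[0,0,15,-14.8,-10.75,0,85],[0,0,15,-14.8,-10.75,0,85],[0,0,15,-14.8,-10.75,0,85]]]'
python3 - <<'E'
from h import *
s=bot.read_state(); print(s["tcp_pos"],s["orientation"],s["t"]); print(shift(np.array([.609,-.038,.25])-s["tcp_pos"]))
E
```

```text
t: 1.15
tcp_pos: [0.4705, 0.1462, 0.2563]
orientation: [-180.0, -0.0, 76.4]
contact_force: [0.0, 2.1, -0.4]
finger_gap: 0.0853
[0.47046848 0.14624128 0.25626541] [-1.79990896e+02 -4.02893954e-03  7.63998403e+01] 1.15
[-3.66251711  4.44928793  0.15567061]
```

```bash
python3 -m creep '[[[0,0,0.6,-3.65,4.45,0.15,85],[0,0,0.6,-3.65,4.45,0.15,85],[0,0,0.6,-3.65,4.45,0.15,85],[0,0,0.6,-3.65,4.45,0.15,85],[0,0,0.6,-3.65,4.45,0.15,85],[0,0,0.6,-3.65,4.45,0.15,85],[0,0,0.6,-3.65,4.45,0.15,85],[0,0,0.6,-3.65,4.45,0.15,85],[0,0,0.6,-3.65,4.45,0.15,85]]]'
python3 - <<'E'
from h import *
im,K,R,t=look("wrist"); cv2.imwrite("pics/w1.png",im); print(-R.T@t, cast([[280,210]],.014,K,R,t))
E
```

```text
t: 1.9
tcp_pos: [0.6088, -0.0342, 0.2497]
orientation: [-179.9, -0.0, 73.1]
contact_force: [-0.1, 1.6, -0.0]
finger_gap: 0.0851
[0.62657397 0.02942085 0.3663991 ] [[ 0.5978344  -0.06474496]]
```

View pics/w1.png

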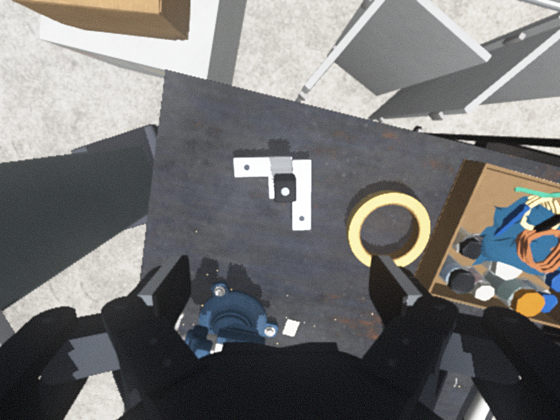

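The wrist view shows the square with its heel at (311,159), arm ends at (234,165) and (302,230), and the post top's bright centre dot at (285,191). The tape and vise are clear of it.

```bash
python3 - <<'E'
from h import *
im,K,R,t=look("wrist"); h,s,v=cv2.split(cv2.cvtColor(im,cv2.COLOR_BGR2HSV))
m=np.zeros_like(v); m[145:240,222:325]=((s<40)&(v>120))[145:240,222:325]*255
n,l,st,ce=cv2.connectedComponentsWithStats(m); print([(st[i].tolist(),ce[i].round(1).tolist()) for i in range(1,n) if st[i,4]>4])
px=np.argwhere(m)[:,::-1]
e=np.argwhere
rows=range(168,225); A=np.array([[px[px[:,1]==y,0].max()+.5,y] for y in rows]); cols=range(240,306); B=np.array([[x,px[px[:,0]==x,1].min()-.5] for x in cols])
def line(P):
    w=cast(P,.014,K,R,t)
    vx,vy,x,y=cv2.fitLine((w*1000).astype(np.float32),cv2.DIST_HUBER,0,.1,.01).ravel(); return np.array([vx,vy]),np.array([x,y])
(da,pa),(db,pb)=line(A),line(B); k=np.linalg.solve(np.c_[da,-db],pb-pa); heel=pa+k[0]*da
ya=np.degrees(np.arctan2(-da[0],da[1]))%180; yb=np.degrees(np.arctan2(db[1],db[0]))%180
print("heel",heel,"yaws",ya-180*(ya>90),yb-180*(yb>90)); th=np.radians((ya+yb)/2-180)
g=heel-Ro.from_euler('z',th).as_matrix()[:2,:2]@[31,31]; print("grip",g,"dot at z60",cast([[285,191]],.060,K,R,t))
S=bot.read_state(); print(shift(np.r_[g/1000,S["tcp_pos"][2]]-S["tcp_pos"]),S["orientation"])
E
```

```text
[([233, 156, 79, 75, 2627], [282.4, 182.2]), ([281, 187, 9, 10, 70], [285.2, 191.7])]
heel [651.05493   -14.1916275] yaws -15.232925415039062 -17.68389892578125
grip [612.54224098 -35.13852843] dot at z60 [[ 0.61237619 -0.03395191]]
[-0.01202585  0.10589129 -0.00013428] [-1.79928361e+02 -8.98310639e-03  7.32325856e+01]
```

The dot gives (0.6124, -0.034) and the face lines give (0.6125, -0.0351), so they agree. I'll descend and grip.

```bash
python3 -m creep '[[[0,0,0,0,0.1,4,70],[0,0,0,0,0.1,4,70],[0,0,0,0,0.1,4,70],[0,0,0,0,0.1,4,70],[0,0,0,0,0.1,4.6,70],[0,0,0,0,0.1,5.05,70],[0,0,0,0,0.1,5.05,70],[0,0,0,0,0.1,5.05,40],[0,0,0,0,0.1,5.05,20],[0,0,0,0,0.1,5.05,20],[0,0,0,0,0.1,5.05,10],[0,0,0,0,0.1,5.05,10]]]' 60; python3 -m creep '[[[0,0,0,0,0,0,10],[0,0,0,0,0,0,10],[0,0,0,0,0,0,10],[0,0,0,0,0,0,10],[0,0,0,0,0,0,10],[0,0,0,0,0,0,10]]]' 60
```

```text
t: 3.0
tcp_pos: [0.615, -0.0358, 0.0505]
orientation: [179.8, -0.1, 73.2]
contact_force: [0.9, 1.5, 6.1]
finger_gap: 0.0235
t: 3.5
tcp_pos: [0.615, -0.0358, 0.0505]
orientation: [179.8, -0.1, 73.2]
contact_force: [-0.0, 1.5, 7.2]
finger_gap: 0.0233
```

```bash
python3 -m creep '[[[0,0,0,0,0,-0.5,10],[0,0,0,0,0,-1.2,10],[0,0,0,0,0,-2.2,10],[0,0,0,0,0,-3.2,10],[0,0,0,0,0,-4.2,10],[0,0,0,0,0,-5.2,10],[0,0,0,0,0,-5.7,10]]]'
python3 -m creep '[[[0,0,-0.4,-0.6,0.1,0,10],[0,0,-1,-1.5,0.2,0,10],[0,0,-1.5,-2.4,0.3,0,10],[0,0,-2,-3.3,0.4,0,10],[0,0,-2.5,-4.2,0.5,0,10],[0,0,-3,-5.1,0.6,0,10],[0,0,-3.5,-6,0.8,0,10],[0,0,-4,-6.9,0.9,0,10],[0,0,-4.5,-7.8,1.0,0,10],[0,0,-5,-8.5,1.1,0,10],[0,0,-5.4,-9,1.2,0,10],[0,0,-5.4,-9.27,1.24,0,10]]]'
python3 -m creep '[[[0,0,0,0,0,0.8,10],[0,0,0,0,0,1.7,10],[0,0,0,0,0,2.2,10],[0,0,0,0,0,2.5,10],[0,0,0,0,0,2.5,10],[0,0,0,0,0,2.5,10],[0,0,0,0,0,2.5,10],[0,0,0,0,0,2.5,10]]]'
python3 - <<'E'
from h import *
im,K,R,t=look("wrist"); cv2.imwrite("pics/w2.png",im)
E
```

```text
t: 4.08
tcp_pos: [0.6151, -0.0361, 0.2825]
orientation: [179.5, -0.1, 73.2]
contact_force: [1.7, 0.3, -3.4]
finger_gap: 0.0234
t: 5.08
tcp_pos: [0.5523, -0.4082, 0.2759]
orientation: [-179.9, 0.0, 105.5]
contact_force: [0.2, -0.3, -3.5]
finger_gap: 0.0234
t: 5.75
tcp_pos: [0.555, -0.4058, 0.1788]
orientation: [179.9, 0.2, 105.6]
contact_force: [0.8, -0.8, -2.8]
finger_gap: 0.0231
```

View pics/w2.png

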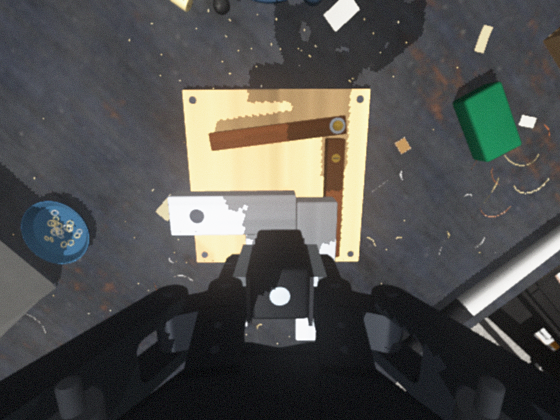

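The view shows the board with corners at (183,89) and (370,89), the pin at (338,126), and the fixed side down the right at columns 325–345. The held square has its outer y face at about row 196, its heel at (337,200) and the post dot at (280,295). Next I'll fit the board edges and pin, and check the square's offset from the dot.

```bash
python3 - <<'E'
from h import *
im,K,R,t=look("wrist"); S=bot.read_state(); h,s,v=cv2.split(cv2.cvtColor(im,cv2.COLOR_BGR2HSV))
m=((h<35)&(s>45)&(v>70)).astype(np.uint8)
m=cv2.morphologyEx(m,cv2.MORPH_OPEN,np.ones((3,3)))
def line(P):
    vx,vy,x,y=cv2.fitLine((cast(P,.006,K,R,t)*1000).astype(np.float32),cv2.DIST_HUBER,0,.1,.01).ravel(); return np.array([vx,vy]),np.array([x,y])
top=np.array([[x,np.argmax(m[70:,x])+69.5] for x in range(200,355)])
L=np.array([[np.argmax(m[y,150:])+149.5,y] for y in range(100,185)])
Rr=np.array([[389.5-np.argmax(m[y,:390][::-1])+.0,y] for y in range(100,250)])
for n,P in (("top",top),("left",L),("right",Rr)):
    d,p=line(P); th=np.degrees(np.arctan2(d[1],d[0])) ; nrm=np.array([-d[1],d[0]]); print(n,"yaw",(th+45)%90-45,"p",p,"res",np.abs((cast(P,.006,K,R,t)*1000-p)@nrm).mean())
    globals()[n+"l"]=(d,p)
def X(a,b): k=np.linalg.solve(np.c_[a[0],-b[0]],b[1]-a[1]); return a[1]+k[0]*a[0]
A,B=X(topl,leftl),X(topl,rightl); print("corners",A,B,np.linalg.norm(A-B))
print("pin z24",cast([[338,126]],.024,K,R,t)*1000,"dot",cast([[280,295]],S["tcp_pos"][2]+.0095,K,R,t)*1000,"tcp",S["tcp_pos"]*1000,S["orientation"])
th=np.radians(15.8);Rb=np.array([[np.cos(th),-np.sin(th)],[np.sin(th),np.cos(th)]])
print("centre from corners",(A+B)/2-Rb@[0,85],"from pin",cast([[338,126]],.026,K,R,t)[0]*1000-Rb@[53,53])
gray=((h<20)&(s>100)&(v<150)&(v>30)).astype(np.uint8); q=np.zeros_like(gray); q[105:160,200:322]=gray[105:160,200:322]
b=np.array([[x,np.where(q[:,x])[0].max()+.5] for x in range(225,310)]); d,p=line(b); print("swing lower edge angle (z6)",np.degrees(np.arctan2(d[1],d[0])))
E
```

```text
top yaw 15.970802 p [ 501.7509 -317.5766] res 0.23243048872186267
left yaw 15.976883 p [ 454.36893 -380.2352 ] res 0.3373108121756845
right yaw 15.940887 p [ 629.53754 -371.1469 ] res 0.3427119720054466
corners [ 441.3763  -334.85544] [ 605.736   -287.81668] 170.95836
pin z24 [[ 584.39831744 -328.53405625]] dot [[ 552.57317091 -404.57964821]] tcp [ 554.57163925 -405.67449627  178.4093909 ] [1.79880877e+02 1.70608291e-01 1.05570881e+02]
centre from corners [ 546.69997334 -393.12458902] from pin [ 547.46337932 -394.05659676]
swing lower edge angle (z6) 22.54005
```

Board yaw is 15.95° and centre about (547, -393), with a corner span of 171.0 mm against the true 170. The dot shows a bias of about 2 mm between the wrist camera and the TCP, which contact will settle. I'm about 11 mm short in x and 27 mm short in y, so I'll trim the yaw and descend.

```bash
python3 -m creep '[[[0,0,-0.06,0,0,0.6,10],[0,0,-0.06,0,0,1.3,10],[0,0,-0.06,0,0,2,10],[0,0,-0.06,0,0,2.4,10],[0,0,-0.06,0,0,2.7,10],[0,0,-0.06,0,0,2.9,10],[0,0,-0.06,0,0,2.95,10],[0,0,-0.06,0,0,3,10],[0,0,-0.06,0,0,3,10],[0,0,-0.06,0,0,3,10],[0,0,-0.06,0,0,3,10]]]' 80
python3 - <<'E'
from h import *
im,K,R,t=look("wrist"); cv2.imwrite("pics/w3.png",im); S=bot.read_state(); print(S["tcp_pos"],S["orientation"],S["contact_force"],S["moment"])
E
```

```text
t: 6.77
tcp_pos: [0.5543, -0.4056, 0.0576]
orientation: [179.9, 0.1, 105.9]
contact_force: [-0.6, 0.1, -3.2]
finger_gap: 0.0227
[ 0.55416949 -0.40554608  0.0574436 ] [1.79936289e+02 9.27105778e-02 1.05925083e+02] [-0.43192543  0.54499416 -2.48995301] [ 0.01400751 -0.04766849  0.01076591]
```

View pics/w3.png

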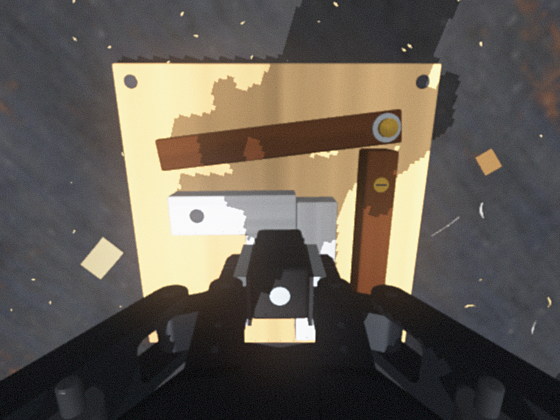

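The square is over the board, parallel, with its heel at (337,200), the fixed side's inner face near column 357 (about 11 mm away) and the swing side clear above. Now I'll creep in +x until contact.

```bash
cat > f.py <<'E'
from h import *
S=bot.read_state(); Rb=Ro.from_euler('z',15.95,degrees=True)
f=Rb.inv().apply(S["contact_force"]); p=Rb.inv().apply(S["tcp_pos"]-[.5485,-.394,0])*1000; m=Rb.inv().apply(S["moment"])
print("t",S["t"],"F board",f.round(1),"tcp board mm",p.round(2),"M",m.round(2),"rpy",S["orientation"].round(2))
E
python3 -m creep '[[[0,0,0,0,0.08,0,10],[0,0,0,0,0.15,0,10],[0,0,0,0,0.19,0,10],[0,0,0,0,0.2,0,10],[0,0,0,0,0.21,0,10],[0,0,0,0,0.22,0,10],[0,0,0,0,0.22,0,10],[0,0,0,0,0.22,0,10]]]' >/dev/null; python3 f.py
python3 -m creep '[[[0,0,0,0,0.005,0,10],[0,0,0,0,0.01,0,10],[0,0,0,0,0.015,0,10],[0,0,0,0,0.02,0,10],[0,0,0,0,0.02,0,10],[0,0,0,0,0.02,0,10]]]' >/dev/null; python3 f.py
```

```text
t 7.4833 F board [-0.1  0.4  1.5] tcp board mm [ 10.55 -12.3   56.67] M [0.06 0.19 0.  ] rpy [1.8000e+02 2.0000e-02 1.0592e+02]
t 7.9833 F board [-4.3  0.4  4.8] tcp board mm [ 11.37 -12.29  56.66] M [-0.02  0.56  0.03] rpy [1.8000e+02 3.0000e-02 1.0592e+02]
```

```bash
python3 -m creep '[[[0,0,0,0,0,-0.01,10],[0,0,0,0,0,-0.02,10],[0,0,0,0,0,-0.03,10],[0,0,0,0,0,-0.03,10],[0,0,0,0,0,-0.03,10]]]' >/dev/null; python3 f.py
python3 -m creep '[[[0,0,0,0,0.005,0,10],[0,0,0,0,0.01,0,10],[0,0,0,0,0.01,0,10],[0,0,0,0,0.01,0,10]]]' >/dev/null; python3 f.py
```

```text
t 8.4 F board [ 0.2  0.3 -2.9] tcp board mm [ 11.72 -11.58  56.76] M [-0.03 -0.01 -0.02] rpy [-1.8000e+02 -6.0000e-02  1.0593e+02]
t 8.7333 F board [-0.5 -0.5 -2.4] tcp board mm [ 11.91 -12.02  57.4 ] M [-0.01 -0.01  0.  ] rpy [ 1.8000e+02 -1.0000e-02  1.0592e+02]
```

```bash
python3 -m creep '[[[0,0,0,0,0.005,0,10],[0,0,0,0,0.01,0,10],[0,0,0,0,0.015,0,10],[0,0,0,0,0.02,0,10],[0,0,0,0,0.02,0,10],[0,0,0,0,0.02,0,10]]]' >/dev/null; python3 f.py
python3 -m creep '[[[0,0,0,0,0.005,0,10],[0,0,0,0,0.01,0,10],[0,0,0,0,0.015,0,10],[0,0,0,0,0.02,0,10],[0,0,0,0,0.02,0,10],[0,0,0,0,0.02,0,10]]]' >/dev/null; python3 f.py
```

```text
t 9.2333 F board [ 0.4  0.8 -3.7] tcp board mm [ 12.69 -12.09  57.54] M [ 0.   -0.02 -0.04] rpy [180.     0.   105.93]
t 9.7333 F board [-0.1  0.9 -3.2] tcp board mm [ 13.49 -12.07  57.5 ] M [0.01 0.04 0.02] rpy [-180.     -0.    105.93]
```

```bash
for i in 1 2; do python3 -m creep '[[[0,0,0,0,0.005,0,10],[0,0,0,0,0.01,0,10],[0,0,0,0,0.015,0,10],[0,0,0,0,0.02,0,10],[0,0,0,0,0.02,0,10],[0,0,0,0,0.02,0,10]]]' >/dev/null; python3 f.py; done
```

```text
t 10.2333 F board [-0.5 -0.2 -2.9] tcp board mm [ 14.25 -12.07  57.5 ] M [-0.01 -0.02 -0.02] rpy [-180.     -0.    105.93]
t 10.7333 F board [-3.4  1.1 -1.7] tcp board mm [ 14.51 -12.02  57.51] M [-0.    0.5  -0.14] rpy [-1.7995e+02 -2.0000e-02  1.0591e+02]
```

Contact is at x ≈ 14.3, slightly toe first. I'll back off 0.3 mm and go in +y.

```bash
python3 -m creep '[[[0,0,-0.01,0,-0.01,0,10],[0,0,-0.01,0.05,-0.015,0,10],[0,0,-0.01,0.1,-0.015,0,10],[0,0,-0.01,0.15,-0.015,0,10],[0,0,-0.01,0.2,-0.015,0,10],[0,0,-0.01,0.25,-0.015,0,10],[0,0,-0.01,0.3,-0.015,0,10],[0,0,-0.01,0.33,-0.015,0,10],[0,0,-0.01,0.36,-0.015,0,10],[0,0,-0.01,0.38,-0.015,0,10],[0,0,-0.01,0.4,-0.015,0,10],[0,0,-0.01,0.4,-0.015,0,10]]]' >/dev/null; python3 f.py
python3 -m creep '[[[0,0,0,0.015,0,0,10],[0,0,0,0.03,0,0,10],[0,0,0,0.045,0,0,10],[0,0,0,0.06,0,0,10],[0,0,0,0.075,0,0,10],[0,0,0,0.09,0,0,10],[0,0,0,0.1,0,0,10],[0,0,0,0.1,0,0,10],[0,0,0,0.1,0,0,10]]]' >/dev/null; python3 f.py
```

```text
t 11.7333 F board [-2.1 -4.6 -4.6] tcp board mm [14.41  2.55 57.66] M [-0.84  0.63 -0.03] rpy [1.7999e+02 1.5000e-01 1.0601e+02]
t 12.4833 F board [-3.9 -4.9 -3.7] tcp board mm [14.29  5.82 57.96] M [-1.03  0.73  0.07] rpy [180.     0.23 106.04]
```

```bash
python3 -m creep '[[[0,0,0,0.015,0,0,10],[0,0,0,0.03,0,0,10],[0,0,0,0.045,0,0,10],[0,0,0,0.06,0,0,10],[0,0,0,0.075,0,0,10],[0,0,0,0.09,0,0,10],[0,0,0,0.1,0,0,10],[0,0,0,0.11,0,0,10],[0,0,0,0.12,0,0,10],[0,0,0,0.12,0,0,10],[0,0,0,0.12,0,0,10]]]' >/dev/null; python3 f.py
python3 - <<'E'
from h import *
im,K,R,t=look("wrist"); cv2.imwrite("pics/w4.png",cv2.resize(im[90:300,120:440],None,fx=2.4,fy=2.4))
E
```

```text
t 13.4 F board [-4.5 -5.1 -3.2] tcp board mm [14.28 10.62 58.09] M [-1.01  0.75  0.14] rpy [180.     0.23 106.05]
```

View pics/w4.png

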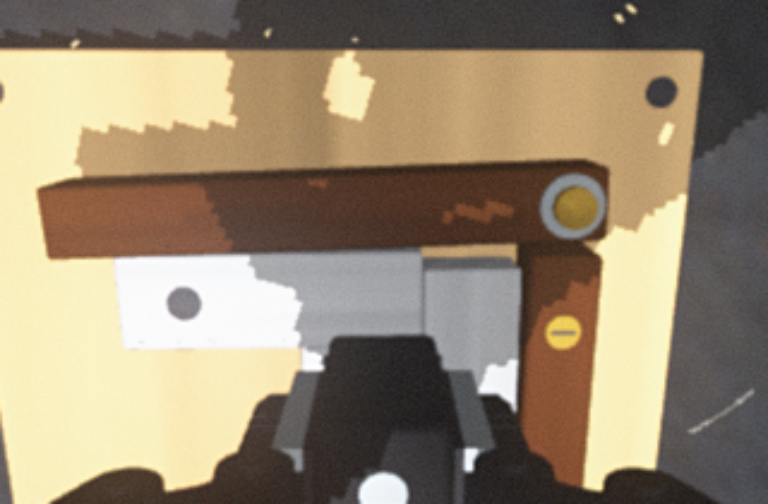

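The picture shows the square's arm touching the swing side. A thin wedge remains near the heel at (470,255), so about 2° is left, or roughly 3 mm. I'll go on in fine steps.

```bash
python3 -m creep '[[[0,0,0,0.01,0,0,10],[0,0,0,0.02,0,0,10],[0,0,0,0.03,0,0,10],[0,0,0,0.04,0,0,10],[0,0,0,0.05,0,0,10],[0,0,0,0.05,0,0,10],[0,0,0,0.05,0,0,10]]]' >/dev/null; python3 f.py
for i in 1 2 ; do python3 -m creep '[[[0,0,0,0.005,0,0,10],[0,0,0,0.01,0,0,10],[0,0,0,0.01,0,0,10],[0,0,0,0.01,0,0,10]]]' >/dev/null; python3 f.py; done
```

```text
t 14.0333 F board [-4.2 -4.7 -3. ] tcp board mm [14.26 12.6  58.12] M [-0.98  0.78  0.18] rpy [180.     0.23 106.06]
t 14.3667 F board [-5.1 -5.9 -2.7] tcp board mm [14.23 12.98 58.09] M [-0.99  0.81  0.1 ] rpy [-180.      0.23  106.06]
t 14.7 F board [-5.3 -5.8 -3.2] tcp board mm [14.26 13.09 58.12] M [-1.09  0.84  0.21] rpy [180.     0.26 106.06]
```

```bash
for i in 1 2 ; do python3 -m creep '[[[0,0,0,0.005,0,0,10],[0,0,0,0.01,0,0,10],[0,0,0,0.01,0,0,10],[0,0,0,0.01,0,0,10]]]' >/dev/null; python3 f.py; done
```

```text
t 15.0333 F board [-4.7 -6.5 -3.9] tcp board mm [14.25 13.12 58.16] M [-1.24  0.9   0.17] rpy [179.99   0.3  106.06]
t 15.3667 F board [-4.6 -7.9 -4.8] tcp board mm [14.22 13.19 58.2 ] M [-1.32  0.91  0.19] rpy [179.99   0.33 106.06]
```

Seated in y, since the force now climbs while the position stays put. Now press more in x.

```bash
for i in 1 2 3; do python3 -m creep '[[[0,0,0,0,0.005,0,10],[0,0,0,0,0.01,0,10],[0,0,0,0,0.01,0,10]]]' >/dev/null; python3 f.py; done
```

```text
t 15.6167 F board [-6.1 -7.6 -2.9] tcp board mm [14.27 13.23 58.17] M [-1.43  1.01  0.12] rpy [-179.98    0.32  106.06]
t 15.8667 F board [-6.4 -6.9 -3.4] tcp board mm [14.36 13.23 58.17] M [-1.41  1.17  0.13] rpy [-179.95    0.31  106.06]
t 16.1167 F board [-6.8 -7.9 -3.4] tcp board mm [14.43 13.28 58.17] M [-1.45  1.29  0.08] rpy [-179.92    0.3   106.05]
```

```bash
for i in 1 2; do python3 -m creep '[[[0,0,0,0.005,0.01,0,10],[0,0,0,0.01,0.02,0,10],[0,0,0,0.01,0.03,0,10],[0,0,0,0.01,0.03,0,10]]]' >/dev/null; python3 f.py; done
python3 - <<'E'
from h import *
im,K,R,t=look("wrist"); cv2.imwrite("pics/w5.png",cv2.resize(im[90:300,120:440],None,fx=2.4,fy=2.4))
E
```

```text
t 16.45 F board [-10.   -7.9  -1.4] tcp board mm [14.69 13.38 58.22] M [-1.65  1.74 -0.11] rpy [-179.83    0.32  106.04]
t 16.7833 F board [-12.1 -10.1  -1.4] tcp board mm [14.88 13.48 58.23] M [-1.83  2.24 -0.29] rpy [-179.74    0.33  106.02]
```

View pics/w5.png

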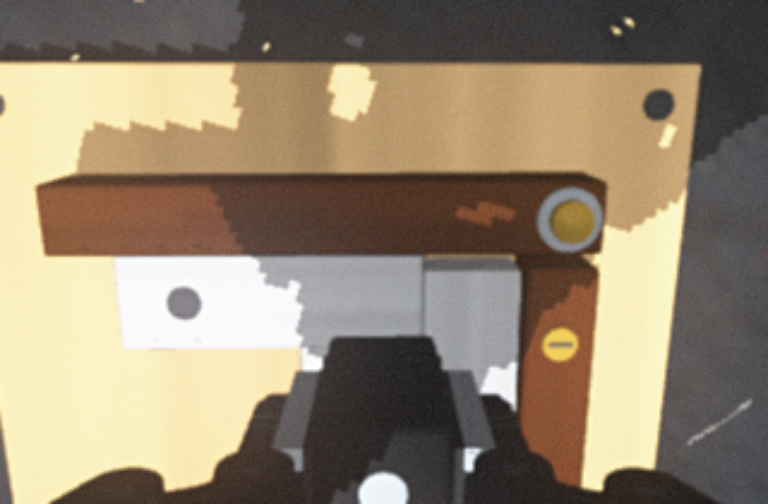

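The wedge is gone and the swing side looks parallel to the board edge (rows 255 and 255). The thin strip at the heel (470,255) comes from the heel part's step, which was also visible before contact. I'll check the angle numerically, then hold.

```bash
cat > ang.py <<'E'
from h import *
def ang(save=None,x0=160,x1=285,off=0):
    im,K,R,t=look("wrist")
    if save: cv2.imwrite(save,im)
    h,s,v=cv2.split(cv2.cvtColor(im,cv2.COLOR_BGR2HSV))
    m=cv2.morphologyEx(((h<35)&(s>45)&(v>70)).astype(np.uint8),cv2.MORPH_OPEN,np.ones((3,3)))
    brown=cv2.morphologyEx(((h<20)&(s>110)&(v<165)&(v>25)).astype(np.uint8),cv2.MORPH_OPEN,np.ones((3,3)))
    def th(P,z):
        vx,vy,x,y=cv2.fitLine((cast(P,z,K,R,t)*1000).astype(np.float32),cv2.DIST_HUBER,0,.1,.01).ravel(); n=np.array([-vy,vx]); return np.degrees(np.arctan2(vy,vx)),np.abs((cast(P,z,K,R,t)*1000-[x,y])@n).mean()
    n,l,st,_=cv2.connectedComponentsWithStats(brown); i=l[[int(y) for y in range(150,205)],200]; i=np.bincount(i[i>0]).argmax()
    low=np.array([[x,np.where((l[:,x]==i)&(np.arange(len(l))<230))[0].max()+.5] for x in range(x0,x1)])
    top=np.array([[x,60+np.argmax(m[60:,x])-.5] for x in range(150,390)])
    print("swing inner edge",th(low,.024),"board far edge",th(top,.006),low[[0,-1]].tolist(),top[[0,-1]].tolist())
E
python3 -c "import ang; ang.ang()"; python3 -m creep '[[[0,0,0,0,0,0,10],[0,0,0,0,0,0,10],[0,0,0,0,0,0,10],[0,0,0,0,0,0,10],[0,0,0,0,0,0,10],[0,0,0,0,0,0,10],[0,0,0,0,0,0,10],[0,0,0,0,0,0,10],[0,0,0,0,0,0,10],[0,0,0,0,0,0,10],[0,0,0,0,0,0,10],[0,0,0,0,0,0,10]]]'>/dev/null; python3 f.py;  python3 -c "import ang; ang.ang()"
```

```text
t 17.8833 F board [-12.4  -8.   -1.5] tcp board mm [14.88 13.49 58.18] M [-1.83  2.25 -0.29] rpy [-179.75    0.33  106.02]Traceback (most recent call last):
  File "<string>", line 1, in <module>
    import ang; ang.ang()
                ~~~~~~~^^
  File "ang.py", line 11, in ang
    low=np.array([[x,np.where((l[:,x]==i)&(np.arange(len(l))<230))[0].max()+.5] for x in range(x0,x1)])
                     ~~~~~~~~~~~~~~~~~~~~~~~~~~~~~~~~~~~~~~~~~~~~~~~~~~~~^^
    return umr_maximum(a, axis, None, out, keepdims, initial, where)
ValueError: zero-size array to reduction operation maximum which has no identity
Traceback (most recent call last):
  File "ang.py", line 11, in ang
    low=np.array([[x,np.where((l[:,x]==i)&(np.arange(len(l))<230))[0].max()+.5] for x in range(x0,x1)])
                     ~~~~~~~~~~~~~~~~~~~~~~~~~~~~~~~~~~~~~~~~~~~~~~~~~~~~^^
ValueError: zero-size array to reduction operation maximum which has no identity
```

```bash
sed -i '/connectedComponents/d; s/^    low=.*/    low=np.array([[x,150+np.where(brown[150:210,x])[0].max()+.5] for x in range(x0,x1) if brown[150:210,x].any()])/' ang.py
python3 -c "import ang; ang.ang(x0=170,x1=295)"
```

```text
swing inner edge (np.float32(24.721043), np.float64(3.395609068219522)) board far edge (np.float32(15.675514), np.float64(1.516270986352942)) [[170.0, 195.5], [294.0, 194.5]] [[150.0, 111.5], [389.0, 115.5]]
```

```bash
cat > ang.py <<'E'
from h import *
def edge(g,cols,r0,r1,n=3):
    d=np.abs(cv2.Sobel(g.astype(np.float32),cv2.CV_32F,0,1,ksize=3))[r0:r1]; P=[]
    for x in cols:
        k=d[:,x].argmax(); k=min(max(k,1),r1-r0-2); a,b,c=d[k-1:k+2,x]; P.append([x,r0+k+.5*(a-c)/(a-2*b+c+1e-6)])
    P=np.array(P)
    for _ in range(4):
        q=np.polyfit(P[:,0],P[:,1],1); r=np.abs(P[:,1]-np.polyval(q,P[:,0])); P=P[r<=max(.5,2*np.median(r))]
    return P
def yaw(P,z,K,R,t):
    w=cast(P,z,K,R,t); d=np.polyfit(w[:,0],w[:,1],1); q=np.polyfit(P[:,0],P[:,1],1)
    return round(float(np.degrees(np.arctan(d[0]))),2),len(P),np.polyval(q,[170,370]).round(1).tolist()
E
python3 - <<'E'
from ang import *
im,K,R,t=look("wrist"); g=cv2.cvtColor(im,cv2.COLOR_BGR2GRAY)
print("swing",yaw(edge(g,range(172,292),190,204),.024,K,R,t)); print("swing/left part",yaw(edge(g,range(172,225),190,204),.024,K,R,t))
print("board",yaw(edge(g,range(150,400),108,124),.006,K,R,t)); print("far top edge bar",yaw(edge(g,range(150,350),158,170),.024,K,R,t))
E
```

```text
swing (16.12, 118, [196.3, 196.0])
swing/left part (16.25, 53, [196.3, 195.6])
board (15.83, 240, [115.6, 116.1])
far top edge bar (16.26, 200, [162.1, 161.2])
```

All within 0.3°: swing edge 16.12–16.25°, board edge 15.83–15.95°. I'll add a small −0.15° yaw trim under the same pressure, hold over 2 s and re-measure.

```bash
python3 -m creep '[[[0,0,0.01,0,0,0,10],[0,0,0.025,0,0,0,10],[0,0,0.025,0,0,0,10],[0,0,0.025,0,0,0,10]]]'>/dev/null; python3 f.py;  python3 - <<'E'
from ang import *
for i in range(3):
  im,K,R,t=look("wrist"); g=cv2.cvtColor(im,cv2.COLOR_BGR2GRAY)
  print("swing",yaw(edge(g,range(172,292),190,204),.024,K,R,t),"board",yaw(edge(g,range(150,400),108,124),.006,K,R,t),"far",yaw(edge(g,range(150,350),158,170),.024,K,R,t))
gx=cv2.rotate(g,cv2.ROTATE_90_CLOCKWISE) # fixed side, columns of gx = rows
def vyaw(c0,c1,rows,z):
    P=edge(g.T.copy(),rows,c0,c1)[:,::-1]; w=cast(P,z,K,R,t); d=np.polyfit(w[:,1],w[:,0],1); return round(float(-np.degrees(np.arctan(d[0]))),2),P[[0,-1]].round(1).tolist(),len(P)
print("square x edge / fixed inner",vyaw(330,345,range(205,270),.024),"fixed outer",vyaw(360,375,range(215,280),.024),"board right",vyaw(385,415,range(140,290),.006))
E
```

```text
t 18.3667 F board [-12.6  -9.2  -1.4] tcp board mm [14.99 13.56 58.2 ] M [-1.82  2.18 -0.26] rpy [-179.76    0.32  105.87]
swing (16.01, 118, [196.3, 195.9]) board (15.91, 242, [116.2, 115.9]) far (16.15, 200, [162.1, 161.1])
swing (16.02, 117, [196.3, 195.8]) board (15.9, 242, [116.2, 115.9]) far (16.14, 200, [162.1, 161.1])
swing (16.0, 118, [196.3, 195.9]) board (15.91, 242, [116.2, 115.9]) far (16.15, 200, [162.2, 161.1])
square x edge / fixed inner (16.46, [[336.6, 205.0], [334.9, 259.0]], 55) fixed outer (15.8, [[368.0, 215.0], [362.8, 279.0]], 65) board right (15.93, [[408.3, 140.0], [393.7, 273.0]], 122)
```

```bash
cat > q.py <<'E'
from ang import *
im,K,R,t=look("wrist"); g=cv2.cvtColor(im,cv2.COLOR_BGR2GRAY)
print("swing",yaw(edge(g,range(172,292),190,204),.024,K,R,t),"board",yaw(edge(g,range(150,400),108,124),.006,K,R,t),"far",yaw(edge(g,range(150,350),158,170),.024,K,R,t))
E
python3 -m creep '[[[0,0,0.01,0,0,0,10],[0,0,0.02,0,0,0,10],[0,0,0.02,0,0,0,10],[0,0,0.02,0,0,0,10]]]'>/dev/null; python3 f.py; python3 q.py; 
```

```text
t 18.85 F board [-11.5  -9.3  -1.8] tcp board mm [15.08 13.65 58.23] M [-1.72  2.13 -0.27] rpy [-179.77    0.32  105.75]
swing (15.92, 117, [196.3, 195.8]) board (15.91, 242, [116.6, 115.8]) far (16.04, 198, [162.1, 161.0])
```

```bash
for i in 1 2; do python3 -m creep '[[[0,0,0.005,0,0,0,10],[0,0,0.015,0,0,0,10],[0,0,0.015,0,0,0,10],[0,0,0.015,0,0,0,10]]]'>/dev/null; python3 f.py; python3 q.py; done
```

```text
t 19.2333 F board [-11.2  -8.9  -1.3] tcp board mm [15.14 13.66 58.24] M [-1.72  2.1  -0.25] rpy [-179.77    0.32  105.67]
swing (15.86, 118, [196.4, 195.7]) board (15.9, 244, [116.8, 115.7]) far (15.98, 200, [162.2, 161.0])
t 19.6167 F board [-11.8  -7.2  -0.8] tcp board mm [15.18 13.69 58.23] M [-1.68  2.07 -0.19] rpy [-179.78    0.31  105.58]
swing (15.78, 120, [196.4, 195.7]) board (15.92, 247, [117.0, 115.6]) far (15.93, 200, [162.2, 160.9])
```

Mz is now shifting (−0.27 → −0.19), so the heel is taking load on the fixed side, and the swing edges average 15.86° against the board's 15.91°. I'll add a touch of y and hold more than 2 s.

```bash
python3 -m creep '[[[0,0,0,0.005,0,0,10],[0,0,0,0.01,0,0,10],[0,0,0,0.01,0,0,10],[0,0,0,0.01,0,0,10],[0,0,0,0.01,0,0,10],[0,0,0,0.01,0,0,10],[0,0,0,0.01,0,0,10],[0,0,0,0.01,0,0,10],[0,0,0,0.01,0,0,10],[0,0,0,0.01,0,0,10],[0,0,0,0.01,0,0,10],[0,0,0,0.01,0,0,10]]]'>/dev/null; python3 f.py; 
for i in 1 2; do python3 -m creep '[[[0,0,0,0,0,0,10],[0,0,0,0,0,0,10],[0,0,0,0,0,0,10],[0,0,0,0,0,0,10],[0,0,0,0,0,0,10],[0,0,0,0,0,0,10],[0,0,0,0,0,0,10],[0,0,0,0,0,0,10],[0,0,0,0,0,0,10],[0,0,0,0,0,0,10],[0,0,0,0,0,0,10],[0,0,0,0,0,0,10]]]'>/dev/null; python3 f.py; done; python3 q.py
python3 - <<'E'
from h import *
im,K,R,t=look("wrist"); cv2.imwrite("pics/w6.png",cv2.resize(im[90:300,120:440],None,fx=2.4,fy=2.4,interpolation=cv2.INTER_CUBIC))
E
```

```text
t 20.6667 F board [-12.  -10.1  -1.8] tcp board mm [15.19 13.73 58.22] M [-1.78  2.11 -0.16] rpy [-179.78    0.35  105.58]
t 21.6667 F board [-11.5 -10.1  -2. ] tcp board mm [15.21 13.73 58.22] M [-1.77  2.09 -0.16] rpy [-179.78    0.35  105.58]
t 22.6667 F board [-10.9 -10.2  -1.9] tcp board mm [15.18 13.71 58.24] M [-1.83  2.11 -0.26] rpy [-179.78    0.35  105.58]
swing (15.78, 120, [196.4, 195.7]) board (15.92, 246, [117.0, 115.6]) far (15.91, 198, [162.2, 160.9])
```

View pics/w6.png

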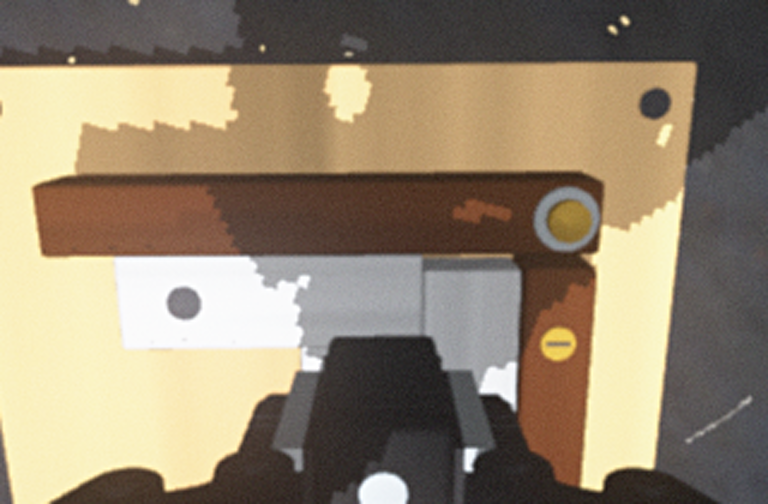

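The square now meets both sides, and the strip at the heel (470,258) has closed. Forces were steady for 2.8 s at about 11–12 N in x and 10 N in y. Now I'll withdraw diagonally, lift and check the corner.

```bash
python3 -m creep '[[[0,0,0,-0.02,-0.02,0,10],[0,0,0,-0.05,-0.05,0,10],[0,0,0,-0.08,-0.08,0,10],[0,0,0,-0.12,-0.12,0,10],[0,0,0,-0.18,-0.18,0,10],[0,0,0,-0.25,-0.25,0,10],[0,0,0,-0.32,-0.3,0,10],[0,0,0,-0.4,-0.3,0,10],[0,0,0,-0.4,-0.3,0,10]]]'>/dev/null; python3 f.py
python3 -m creep '[[[0,0,0,0,0,-0.2,10],[0,0,0,0,0,-0.7,10],[0,0,0,0,0,-1.4,10],[0,0,0,-0.3,0,-2.2,10],[0,0,0,-0.8,0,-3,10],[0,0,0,-1.2,0,-3.2,10],[0,0,0,-1.5,0,-3.2,10],[0,0,0,-1.5,0,-3.2,10],[0,0,0,-1.5,0,-3.2,10],[0,0,0,-1.5,0,-3.2,10]]]'>/dev/null; python3 f.py
python3 - <<'E'
from h import *
im,K,R,t=look("wrist"); cv2.imwrite("pics/w7.png",im); S=bot.read_state()
print(shift(np.array([.615,-.036,.28])-S["tcp_pos"]))
E
```

```text
t 23.5167 F board [-0.2 -0.3 -1.9] tcp board mm [ 6.11  0.81 57.51] M [-0.06  0.01  0.01] rpy [1.7997e+02 4.0000e-02 1.0552e+02]
t 24.35 F board [-0.1  0.6 -3.5] tcp board mm [  4.65 -56.15 182.97] M [ 0.04 -0.03  0.  ] rpy [-179.85   -0.3   105.54]
[ 9.59066252  3.86580406 -2.38669612]
```

View pics/w7.png

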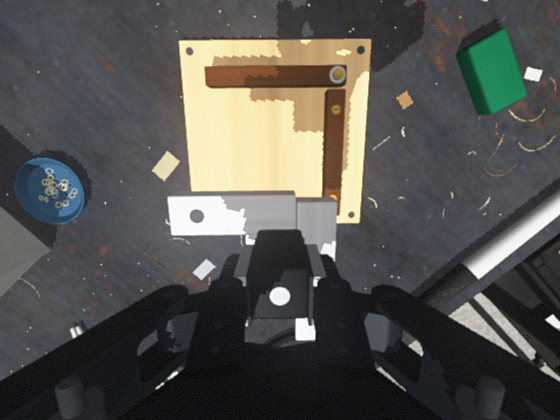

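The view shows the square clear of the frame, the swing side at rows 67–88 and the fixed side at columns 325–344, and the corner looks square. I'll measure it before leaving.

```bash
python3 - <<'E'
from ang import *
im,K,R,t=look("wrist"); g=cv2.cvtColor(im,cv2.COLOR_BGR2GRAY)
def vy(c0,c1,rows,z):
    P=edge(g.T.copy(),rows,c0,c1)[:,::-1]; w=cast(P,z,K,R,t); d=np.polyfit(w[:,1],w[:,0],1); return round(float(-np.degrees(np.arctan(d[0]))),2),len(P)
print("swing inner z24",yaw(edge(g,range(215,318),82,95),.024,K,R,t),"z6",yaw(edge(g,range(215,318),82,95),.006,K,R,t),"outer",yaw(edge(g,range(215,325),61,73),.024,K,R,t),"board far",yaw(edge(g,range(195,275),33,47),.006,K,R,t))
print("fixed inner",vy(317,331,range(105,185),.006),"fixed outer",vy(338,352,range(105,185),.024),"board R",vy(350,378,range(60,200),.006),"board L",vy(172,195,range(60,185),.006))
E
```

```text
swing inner z24 (15.8, 103, [87.9, 86.8]) z6 (15.8, 103, [87.9, 86.8]) outer (15.58, 110, [65.1, 64.7]) board far (15.7, 80, [39.6, 38.7])
fixed inner (15.99, 80) fixed outer (15.95, 80) board R (15.87, 140) board L (15.84, 125)
```

The corner stays square: swing 15.6–15.8°, board 15.7–15.9°, fixed side about 15.97°. I'll carry the square back to its original free spot.

```bash
python3 -m creep '[[[0,0,0,0,0,-0.7,10],[0,0,0,0,0,-1.6,10],[0,0,0.5,0.5,0.2,-2.4,10],[0,0,1,1.4,0.6,-2.4,10],[0,0,1.5,2.3,1,-2.4,10],[0,0,2,3.2,1.3,-2.4,10],[0,0,2.5,4.1,1.7,-2.4,10],[0,0,3,5,2,-2.4,10],[0,0,3.5,5.8,2.4,-2.4,10],[0,0,4,6.6,2.7,-2.4,10],[0,0,4.5,7.4,3,-2.4,10],[0,0,5,8.2,3.3,-2.4,10]]]' >/dev/null; python3 - <<'E'
from h import *
S=bot.read_state(); print(S["tcp_pos"],S["orientation"],shift(np.array([.615,-.036,.0535])-S["tcp_pos"]))
E
```

```text
[ 0.60807057 -0.09468838  0.28062347] [-1.79873607e+02 -8.56775135e-03  7.54295273e+01] [ 1.46275438 -0.18891587  5.67873607]
```

```bash
python3 -m creep '[[[0,0,0.3,0.7,-0.1,0,10],[0,0,0.3,1.2,-0.15,0,10],[0,0,0.3,1.4,-0.18,0.4,10],[0,0,0.3,1.4,-0.18,1.2,10],[0,0,0.3,1.4,-0.18,2.1,10],[0,0,0.3,1.4,-0.18,3,10],[0,0,0.3,1.4,-0.18,3.9,10],[0,0,0.3,1.4,-0.18,4.6,10],[0,0,0.3,1.4,-0.18,5.1,10],[0,0,0.3,1.4,-0.18,5.4,10],[0,0,0.3,1.4,-0.18,5.6,10],[0,0,0.3,1.4,-0.18,5.6,10]]]' >/dev/null; python3 f.py
python3 -m creep '[[[0,0,0,0,0,0.02,10],[0,0,0,0,0,0.04,10],[0,0,0,0,0,0.06,10],[0,0,0,0,0,0.08,10],[0,0,0,0,0,0.08,10],[0,0,0,0,0,0.08,10]]]'
```

```text
t 26.45 F board [-0.6  0.6 -3.6] tcp board mm [160.25 321.81  55.14] M [ 0.    0.09 -0.03] rpy [-1.7971e+02  4.0000e-02  7.3760e+01]
t: 26.95
tcp_pos: [0.6164, -0.0413, 0.0549]
orientation: [179.9, -0.0, 73.7]
contact_force: [-0.3, -0.4, -3.0]
finger_gap: 0.0224
```

```bash
python3 -m creep '[[[0,0,0,0,0,0.02,10],[0,0,0,0,0,0.04,10],[0,0,0,0,0,0.06,10],[0,0,0,0,0,0.08,10],[0,0,0,0,0,0.08,10],[0,0,0,0,0,0.08,10]]]'
python3 -m creep '[[[0,0,0,0,0,0.01,10],[0,0,0,0,0,0.02,10],[0,0,0,0,0,0.025,10],[0,0,0,0,0,0.025,10],[0,0,0,0,0,0.025,10]]]'
```

```text
t: 27.45
tcp_pos: [0.6161, -0.0412, 0.0509]
orientation: [-180.0, 0.0, 73.7]
contact_force: [0.7, -0.3, -3.5]
finger_gap: 0.0235
t: 27.87
tcp_pos: [0.6162, -0.0413, 0.0506]
orientation: [180.0, -0.0, 73.7]
contact_force: [-1.6, 0.6, 3.4]
finger_gap: 0.0233
```

On the bench: Fz changed sign at z 0.0506, the same height as the pick. I'll release slowly and retreat straight up.

```bash
python3 -m creep '[[[0,0,0,0,0,-0.03,30],[0,0,0,0,0,-0.03,40],[0,0,0,0,0,-0.03,50],[0,0,0,0,0,-0.03,60],[0,0,0,0,0,-0.03,70],[0,0,0,0,0,-0.03,70],[0,0,0,0,0,-0.03,70],[0,0,0,0,0,-0.03,70]]]'
python3 -m creep '[[[0,0,0,0,0,-0.3,70],[0,0,0,0,0,-0.9,70],[0,0,0,0,0,-1.7,70],[0,0,0,0,0,-2.6,70],[0,0,0,0,0,-3.5,70],[0,0,0,0,0,-4.4,70],[0,0,0,0,0,-5,70],[0,0,0,0,0,-5.3,70],[0,0,0,0,0,-5.3,70]]]'
python3 - <<'E'
from h import *
im,K,R,t=look("wrist"); im2,*_=look("top"); cv2.imwrite("pics/w8.png",np.hstack([cv2.resize(im,(400,300)),cv2.resize(im2[120:330,160:440],(400,300))]))
E
```

```text
t: 28.53
tcp_pos: [0.6162, -0.0412, 0.0512]
orientation: [-180.0, 0.0, 73.7]
contact_force: [-0.3, 0.2, -0.6]
finger_gap: 0.0699
t: 29.28
tcp_pos: [0.6182, -0.0415, 0.2687]
orientation: [179.5, -0.1, 73.7]
contact_force: [0.1, 0.1, 0.9]
finger_gap: 0.07
```

View pics/w8.png

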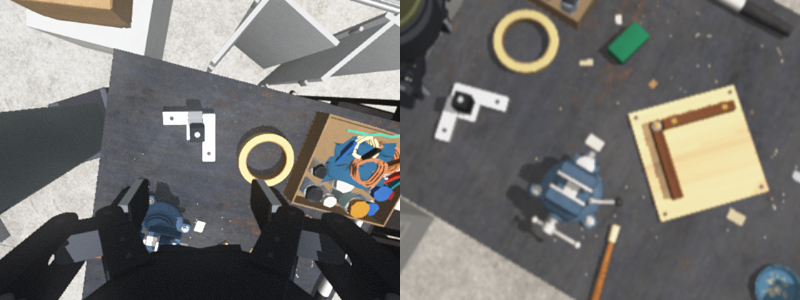

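The picture shows the square lying flat on the bench, the fingers clear of it, the frame corner square, and the wax, tape and brush where they were. Handing in.

```bash
python3 -c "
from workcell import bot
print(bot.sign_off(), bot.read_state()['t'])"
```

```text
the job is handed in; nothing more can be done
the job is handed in; nothing more can be done
```

The job is done and handed in at about 29 s of the 72 s allowed. I gripped the square by its post and pressed it into the corner, which swung the leaning side out. I then took the square out and laid it flat on the bench at its original spot.

**Pressing:** I held the square for over 2 s with steady wrist readings of 11–12 N towards the fixed side and about 10 N towards the swing side. These include some friction, so the true force on each wooden side is a little lower or uncertain. The square was about 1.5 mm above the board.

**Squareness:** After withdrawal the swing side's edges measured 15.6–15.8°. The board edges measured 15.7–15.9° and the fixed side about 16.0°. The checks therefore disagree by 0.1–0.3°, leaning slightly past square if anything; that is near the limit of what I could measure.

**Flushness:** The square first sat toe-first on the fixed side. I trimmed its yaw until the moment shifted and the gap at the heel closed in the picture. Along the fixed side, only the moment and the picture support flush contact; I did not see the toe directly.

**Bystanders:** In the last picture the wax block, tape roll and brush look undisturbed, and the gripper was clear of everything.

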